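# Phone propped, lamp shutter held half open

## Task

Take the phone out of its wooden dock and lean it, same end down, squarely against the middle of the steel crossbar on the photo stand, with its foot on the board between the low ledge and the bar, and let go of it. Then slide the lamp's sprung shutter by its upright tab to half open, and keep holding it there: the program finishes while the gripper still holds the shutter at half travel, because it springs shut when released. Leave the phone leaning and do not disturb the thread spool, the paint pot and the cutters.

Things in the scene. Friction and masses are not known exactly. Their poses are not given: they have to be found in the camera images.
- stand: photo stand, fixed: plywood board 260 (x) x 250 (y) mm, top 14 mm above the table; origin under its centre at table level, z up. In its frame, mm: wooden foot ledge 100 x 8 x 6 high centred at (-50, 36); grey lamp housing x 80 to 120, y -100 to 50, top z = 84, its white window facing -x behind the shutter; black index lines on the roof at y = 0 (shut), -30 (half), -60 (open) show where the tab's centre is
- rest_bar (a point): middle of the rest's crossbar, on its axis, 85 mm above the board, at (-50, 100, 99) mm in the stand's frame, same axes. Bar 12 mm thick, 116 mm long along x. The phone leans on its -y side (facing the ledge), top tipped to +y over the bar: about 15 to 20 degrees from upright, foot about 35 mm from the bar's axis
- shutter (a joint): travel of the lamp shutter, m: 0 shut, 0.060 fully open, half is 0.030; opens along the stand's -y. A spring shuts it: about 2 N at the start, rising by 1.2 N per 10 mm, so about 5.6 N at half and 9 N fully open
- shutter_tab (a point): top centre of the shutter's black upright tab, 16 (x) x 12 (y) x 40 mm tall, standing from 2 mm above the lamp housing's roof level (free above the roof all round); it moves with the shutter; when shut it is at (70, 0, 126) mm in the stand's frame. Take it from above
- dock: wooden block, fixed, 90 (x) x 60 (y) x 34 mm high, with a slot 14 mm wide along its x that holds the phone upright; slot floor 8 mm above the table; origin at the centre of its underside, z up
- phone: black phone, 150 x 77 x 11 mm, 0.19 kg, standing on a short end in the dock's slot, its top about 158 mm above the table; own x runs along its length (up when it stands in the dock), own y along its 77 mm width, own z through its thickness; origin at the centre of one large face. Either face may look to the lamp side
- phone_top (a point): middle of the phone's upper short end (centre of its thickness)
- phone_foot (a point): middle of the phone's lower short end (centre of its thickness)
- spool: spool of dark thread, 25 mm across, 29 mm tall, standing on the stand's board as the thing to be photographed: leave alone; origin at the centre of its underside
- paint_pot: pot of paint with a white lid, 32 mm across, 38 mm tall, on the table: leave alone; origin at the centre of its underside
- side_cutters: small flush cutters with red handles, 110 x 42 x 13 mm, lying on the table: leave alone; origin at the centre of the underside
- rest: the phone rest, fixed on the stand: steel crossbar on two 12 mm posts 50 mm to either side of its middle; origin and axes are the stand's
Things that resemble listed ones, but are neither listed nor needed, are in the scene too. What is shaped like the phone but blue or orange is not meant.

How it is judged (in metres and radians):
On the way, in this order (a step that is already met when the one before it is completed fails the run):
1. the phone leans on the crossbar, let go and at rest, while the shutter is still shut (contact force between phone and rest above 0.05 N and angle between phone's own x axis and vertical between 0.105 and 0.61 rad and height (world z) of phone_foot below 0.0205 m and height (world z) of phone_top above 0.11 m and y of phone_foot in the frame of rest_bar between -0.065 and -0.008 m and y of phone_top in the frame of rest_bar above -0.005 m and x of phone in the frame of rest_bar between -0.025 and 0.025 m and angle between the y axis of phone and the x axis of stand, either way round below 0.26 rad and contact force between each of the arm, the fingers and phone below 0.1 N and linear speed of phone below 0.02 m/s and value of joint shutter below 0.01 m), for 0.3 s.
2. the gripper holds the shutter at half travel (value of joint shutter between 0.025 and 0.035 m and velocity of joint shutter between -0.01 and 0.01 m/s and contact force between the fingers and shutter above 2 N), for 0.5 s.
At the end, for the whole second after the job is handed in: Fingers hold the shutter (over 2 N) still at 30 mm travel, give or take 5; the untouched phone rests on a short end on the board between ledge and bar, leaning 6 to 35 degrees on the crossbar, its top over the bar, square to it within 15 degrees, centred within 25 mm; bystanders not moved (all of step 2 and contact force between phone and rest above 0.05 N and angle between phone's own x axis and vertical between 0.105 and 0.61 rad and height (world z) of phone_foot below 0.0205 m and height (world z) of phone_top above 0.11 m and y of phone_foot in the frame of rest_bar between -0.065 and -0.008 m and y of phone_top in the frame of rest_bar above -0.005 m and x of phone in the frame of rest_bar between -0.025 and 0.025 m and angle between the y axis of phone and the x axis of stand, either way round below 0.26 rad and contact force between each of the arm, the fingers and phone below 0.1 N and linear speed of phone below 0.02 m/s); the arm keeps its last pose, push and grip.
It fails at once if the thread spool, paint pot or cutters moved by more than 20 mm (distance of any of spool, paint_pot, side_cutters from where it was at the start of the episode above 0.02 m).
It fails at once if the spool or the paint pot tipped over (angle between any of spool, paint_pot's own z axis and vertical above 0.6 rad).
It also fails if it takes over 48 s, if anything falls off the work surface, if the arm or the gripper's body presses on something with over 40 N, if the wrist force passes 120 N, or if a joint passes its speed limit or range.

## Robot

A 6-joint arm with a two-finger parallel gripper is mounted at the origin on a cart in front of the work surface, level with it; the furniture and walls round the work are solid. World frame = base frame: x ahead of the robot, y to its left, z up, the work surface at z = 0. Lengths are in mm, angles in rad, forces in N, time in s.
With the tool pointing down it reaches from about 325 to 875 mm from the base axis. Payload 4.4 kg.
Tool frame: the origin (TCP) lies on the centre line of the jaws, within the pads' length; the fingertips stand ahead of it and the grasp point (between the pads) lies 6 mm ahead of it (ctrl.tcp_to_tips is the z of the fingertips in the tool frame, in mm); z points along the fingers, y is the line along which they close (so a half turn about z gives the same grasp; the last joint's range is limited). The gripper opens to 85 mm and grips with 20 to 120 N. Pads are 22 mm wide; open, the fingers measure 114 mm over their backs; the gripper's body (76 mm by 85 mm) begins 54 mm behind the grasp point. The pads swing forward as they close: fully open they stand 13 mm farther back than shut.
Start: joints at [-0.15, 0.207, 1.542, -0, 1.393, -0.15], TCP at [575.002, -0.012, 256.282] pointing down, gripper open.
Joint ranges: [-2.73, 2.73], [-0.86, 2.22], [0.23, 2.46], [-1.11, 4.25], [0.08, 2.63], [-2.82, 2.82]. Speed limits (rad/s): [2.79, 2.79, 3.14, 3.14, 3.14, 3.14].

## Interface

Orientations are given as a 3x3 rotation matrix whose columns are the frame's x, y, z axes.
In Python, from plant import ctrl, sensors, optics gives the robot as it stands. Calls block until the motion is done:
- ctrl.move_ptp(position, orientation): joint-space move of the TCP to a pose.
- ctrl.move_l(position, rot=None, vel=150, threshold=None): straight line of the TCP; rot=None keeps the orientation; vel is the mean speed in mm/s. With threshold (N) it stops when the force on the tool has changed by that much, and returns True; else False.
- ctrl.set_joints(angles): joint-space move.
- ctrl.gripper_to(opening, force=None): finger opening in mm; force is the grip in N (None keeps the last); returns when the fingers have stopped.
- ctrl.hold(seconds).
- ctrl.solve_ik(position, orientation): joint angles nearest the present ones, or None.
- sensors.read_state(): the state.
- optics.grab_frame(name): name is "scene" or "side" or "wrist"; returns (picture, depth): 400x640x3 uint8, red, green, blue; 400x640 float32, mm along the optical axis (not along the pixel's ray), 0 where there is no reading.
- optics.camera_params(name): a dict with "mtx" (3x3 intrinsics, pixels), "R" (3x3) and "t" (3): a world point X has camera coordinates R X + t; the wrist camera has in their place "T_tool_cam" (4x4, takes a point from camera to tool coordinates, whose origin is the TCP and whose axes are the flange's). Camera axes: x right, y down, z forward; pixel columns grow to the right and rows downward; lengths in mm; the calibration is good to about 2 mm. A picture is of the moment at which its call begins: read the wrist's pose just before it. camera_params takes no time and is no camera call.
A pose or a line that the arm cannot do raises ctrl.MotionError and nothing moves.
- ctrl.finish_job(): hands the job in; it is judged then, once.
The state is a dict: "t": time; "q": joint angles; "qvel": joint speeds; "tau": joint torques, N m; "eef_pos": TCP position; "eef_rot": TCP orientation; "force": force on the tool from outside, world axes, zero at the start; "wrist_torque": the same for the moment, N m; "grip_width": finger opening in mm; "grasp_force": force on a finger pad.
Only numpy, scipy, OpenCV 4.12 (cv2) and the standard library are available. Lean on these libraries where they do the work, as an engineer would, in place of code of your own. Each camera call takes 0.05 s, during which the arm holds its last target. There are 200 camera calls.

## Working session

There is one attempt and no reset: what is moved stays moved. The work goes in short steps, each a Python script; the robot and the scene stay as the last script left them, time stands still between calls to the robot, and variables do not carry over. Pictures are saved under pics/ and viewed, at most 10 in all, crops included, and the job is handed in when it is done.

```bash
mkdir -p pics; ls
python3 - <<'E'
from plant import ctrl,sensors,optics
import cv2,numpy as np
s=sensors.read_state(); print(s['t'],s['eef_pos'],np.round(s['eef_rot'],3).tolist(),ctrl.tcp_to_tips)
for n in ("scene","side","wrist"):
    p,d=optics.grab_frame(n); np.savez(f'{n}0.npz',p=p,d=d); cv2.imwrite(f'pics/{n}0.png',p[:,:,::-1])
    c=optics.camera_params(n); print(n,{k:np.round(v,3).tolist() for k,v in c.items()})
E
```

```text
pics
0.0 [5.74284547e+02 1.08833268e-01 2.55090168e+02] [[-0.0, 1.0, -0.002], [1.0, 0.0, 0.0], [0.0, -0.002, -1.0]] 25.0
scene {'mtx': [[494.291, 0.0, 321.006], [0.0, 494.291, 208.315], [0.0, 0.0, 1.0]], 'R': [[0.578, -0.816, -0.004], [-0.313, -0.217, -0.925], [0.754, 0.536, -0.381]], 't': [-316.678, 321.193, 1276.529]}
side {'mtx': [[376.21, 0.0, 317.928], [0.0, 376.21, 195.418], [0.0, 0.0, 1.0]], 'R': [[-1.0, -0.026, 0.005], [-0.02, 0.592, -0.805], [0.018, -0.805, -0.593]], 't': [573.212, 80.612, 1238.783]}
wrist {'mtx': [[332.298, 0.0, 321.582], [0.0, 332.298, 203.997], [0.0, 0.0, 1.0]], 'T_tool_cam': [[-0.001, -0.957, -0.291, 73.518], [1.0, -0.001, -0.0, 0.153], [0.0, -0.291, 0.957, -118.028], [0.0, 0.0, 0.0, 1.0]]}
```

View pics/scene0.png

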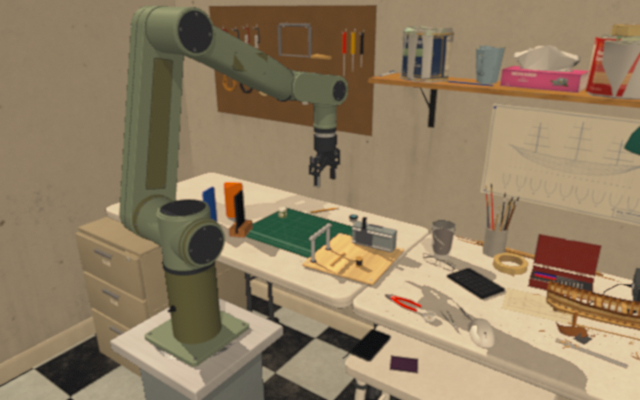

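View pics/side0.png

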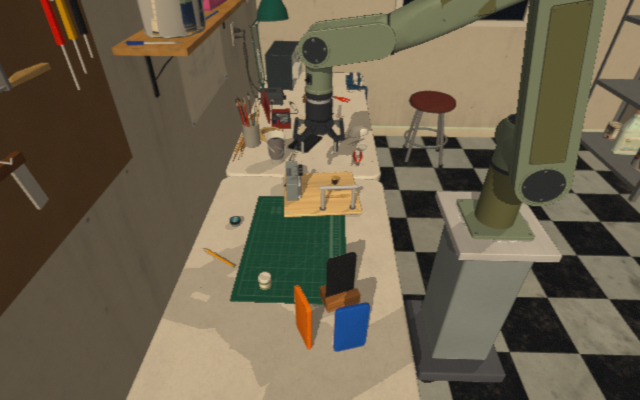

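The scene view shows the stand near (355,255), with the dock and black phone at about (240,218). In the side view, the stand is at (322,195), the phone at (341,272) and the dock at (341,298), with blue and orange decoys in front of it. Next I'll get coarse positions from the depth images.

```bash
cat > h.py <<'E'
from plant import ctrl,sensors,optics
import cv2,numpy as np
def cam_pose(n,s=None):
    c=optics.camera_params(n); K=np.array(c['mtx'])
    if n!='wrist':
        R=np.array(c['R']); return K,R.T,-R.T@np.array(c['t'])
    s=s or sensors.read_state(); T=np.array(c['T_tool_cam']); E=np.array(s['eef_rot'])
    return K,E@T[:3,:3],E@T[:3,3]+np.array(s['eef_pos'])
def cloud(d,pose):
    K,A,o=pose; v,u=np.indices(d.shape)
    r=np.stack([(u-K[0,2])/K[0,0],(v-K[1,2])/K[1,1],np.ones(d.shape)],-1)
    X=(r*d[...,None])@A.T+o; X[d==0]=np.nan; return X
def ray(u,v,z,pose):
    K,A,o=pose; r=A@np.array([(u-K[0,2])/K[0,0],(v-K[1,2])/K[1,1],1]); return o+r*(z-o[2])/r[2]
def shot(n,name):
    s=sensors.read_state(); P=cam_pose(n,s); p,d=optics.grab_frame(n)
    cv2.imwrite(f'pics/{name}.png',p[:,:,::-1]); np.savez(name+'.npz',p=p,d=d,K=P[0],A=P[1],o=P[2]); return p,d,P
def load(name):
    f=np.load(name+'.npz'); return f['p'],f['d'],(f['K'],f['A'],f['o'])
def down(yaw): # tool down, y axis (closing) at angle yaw from world x
    y=np.array([np.cos(yaw),np.sin(yaw),0]); z=np.array([0,0,-1.]); return np.stack([np.cross(y,z),y,z],1)
E
python3 - <<'E'
from h import *
f=np.load('side0.npz');p,d=f['p'],f['d'];P=cam_pose('side');X=cloud(d,P)
for nm,(u,v) in dict(phone=(341,268),dockfront=(345,300),board=(305,205),bar=(340,187),orange=(303,315),blue=(352,325),lampt=(293,168),spool=(335,181),pot=(264,280)).items():
    print(nm,np.round(X[v,u]))
hsv=cv2.cvtColor(p,cv2.COLOR_RGB2HSV)
# phone dark
m=((p.max(2)<60)&(X[...,2]>40)&(X[...,2]<175)).astype(np.uint8); m[:240]=0;m[310:]=0
n,l,st,c=cv2.connectedComponentsWithStats(m)
for i in range(1,n):
    if st[i,4]>60: print(st[i],np.round(np.nanmin(X[l==i],0)),np.round(np.nanmax(X[l==i],0)))
# board corners: wood-yellow & z~14
m=((abs(X[...,2]-14)<6)&(hsv[...,1]>70)&(hsv[...,0]<30)).astype(np.uint8); m[:150]=0;m[230:]=0;m[:,:270]=0;m[:,375:]=0
pts=X[m>0][:,:2].astype(np.float32); print(len(pts),cv2.minAreaRect(pts),cv2.boxPoints(cv2.minAreaRect(pts)))
E
```

```text
phone [510. 341. 122.]
dockfront [496. 360.  28.]
board [618. -39.  16.]
bar [504. -20. 106.]
orange [594. 468. 111.]
blue [488. 477.  94.]
lampt [ 666. -160.   86.]
spool [ 516. -155.   38.]
pot [705. 313.  40.]
[ 326  252   30   43 1015] [475. 320.  40.] [546. 356. 162.]
2387 ((532.7943725585938, -202.49301147460938), (348.677734375, 435.57452392578125), 1.4561985731124878) [[ 352.97726    10.793497]
 [ 364.04636  -424.64038 ]
 [ 712.61145  -415.7795  ]
 [ 701.54236    19.654358]]
```

Run:
```python
from h import *
R=down(0)
ctrl.move_ptp([570,-130,380],R); shot('wrist','w1')
ctrl.move_ptp([510,310,400],R); shot('wrist','w2')
a=[cv2.imread(f'pics/w{i}.png') for i in (1,2)]
cv2.imwrite('pics/both.png',cv2.resize(np.vstack(a),None,fx=.75,fy=.75,interpolation=cv2.INTER_AREA))
print(sensors.read_state()['t'])
```

```text
2.6333
```

View pics/both.png

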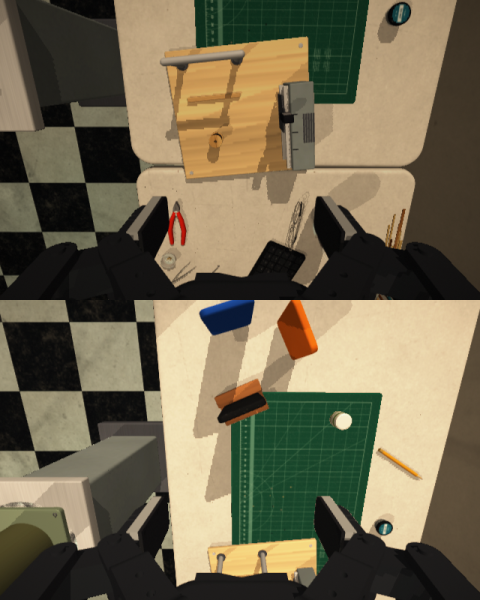

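The upper half (w1) shows the stand with its bar at (203,60), the ledge at (212,99), the spool at (215,141), the lamp at (300,125) and the tab at (287,120). The lower half (w2) shows the dock and phone near (242,405), turned about 15–20°. The phone's neighbours are at least 60 mm away.

Run:
```python
from h import *
p,d,P=load('w1');X=cloud(d,P);hsv=cv2.cvtColor(p,cv2.COLOR_RGB2HSV)
m=((hsv[...,1]>95)&(hsv[...,0]<28)&(hsv[...,2]>70)).astype(np.uint8); m[245:]=0; m[:,:200]=0; m[:,430:]=0
m=cv2.morphologyEx(m,cv2.MORPH_OPEN,np.ones((3,3)))
n,l,st,c=cv2.connectedComponentsWithStats(m); i=1+st[1:,4].argmax(); print('board',st[i])
pix=np.argwhere(l==i); print('z med',np.nanmedian(X[l==i][:,2]))
pts=np.array([ray(u,v,14,P)[:2] for v,u in pix],np.float32); r=cv2.minAreaRect(pts); print(r,cv2.boxPoints(r).round(1).tolist())
hull=cv2.convexHull(pts)
# tops by depth: bar (z~105), tab (z~126), lamp roof 84
for nm,lo,hi,box in(('bar',97,112,(200,330,60,110)),('tab',110,135,(355,400,140,180)),('roof',78,90,(360,430,100,235))):
    mm=(X[...,2]>lo)&(X[...,2]<hi); b=np.zeros_like(mm); b[box[2]:box[3],box[0]:box[1]]=1; q=X[mm&b]
    print(nm,len(q),q.mean(0).round(1),q.min(0).round(1),q.max(0).round(1)); 
    if len(q)>10: r=cv2.minAreaRect(q[:,:2].astype(np.float32)); print('  ',r)
p,d,P=load('w2');X=cloud(d,P);hsv=cv2.cvtColor(p,cv2.COLOR_RGB2HSV)
b=np.zeros(d.shape,bool); b[90:180,270:380]=1
for nm,mm in(('phonetop',b&(X[...,2]>150)&(X[...,2]<170)&(p.max(2)<90)),('phone',b&(X[...,2]>50)&(X[...,2]<170)&(p.max(2)<90)),('docktop',b&(abs(X[...,2]-34)<6)&(hsv[...,1]>90))):
    q=X[mm]; print(nm,len(q)); 
    if len(q)>10: print(q.mean(0).round(1),q.min(0).round(1),q.max(0).round(1),cv2.minAreaRect(q[:,:2].astype(np.float32)))
```

```text
board [  219    49   193   190 25556]
z med 14.257787529981243
((569.56201171875, -121.98675537109375), (258.9986877441406, 250.6296844482422), 5.484804630279541) [[428.70001220703125, -9.600000381469727], [452.6000061035156, -259.1000061035156], [710.4000244140625, -234.39999389648438], [686.5, 15.100000381469727]]
bar 1274 [511.3 -27.1 103.9] [447.6 -37.9  98.7] [574.  -15.8 107.6]
   ((510.71453857421875, -26.82282257080078), (127.03406524658203, 12.040966987609863), 5.660226345062256)
tab 193 [ 638.5 -113.4  124.1] [ 631.1 -120.   110.3] [ 647.1 -107.4  128.7]
   ((639.0230102539062, -114.15831756591797), (15.631203651428223, 12.480615615844727), 5.283048152923584)
roof 3720 [ 670.6 -132.5   84.1] [ 631.7 -212.1   78. ] [698.  -60.9  89.8]
   ((662.9633178710938, -137.12298583984375), (57.8728141784668, 149.27975463867188), 5.657530307769775)
phonetop 689
[511.1 337.1 157.2] [475.5 319.  150.1] [545.8 354.5 160.6] ((510.478271484375, 336.37994384765625), (74.91535949707031, 11.034065246582031), 22.92295265197754)
phone 1133
[510.5 338.9 137.1] [475.5 319.   50.1] [546.  354.9 160.6] ((510.6303405761719, 336.37353515625), (75.1987075805664, 11.060153007507324), 22.749801635742188)
docktop 1437
[509.1 343.5  34.1] [459.8 293.6  28.1] [563.2 379.7  37.6] ((510.9941711425781, 336.39013671875), (89.92247772216797, 60.022850036621094), 22.507652282714844)
```

The measurements agree with each other. The stand is at (569.6, -122.0) with 5.5° yaw, and the predicted bar and tab positions match the measured ones to about 1 mm. The dock is at (510.8, 336.4) with 22.7° yaw, and the phone's top is at z≈158. Next is the grasp and lift.

```bash
cat >> h.py <<'E'
SY=np.radians(5.5); SO=np.array([569.7,-121.9,0]); RS=np.array([[np.cos(SY),-np.sin(SY),0],[np.sin(SY),np.cos(SY),0],[0,0,1]])
W=lambda p: SO+RS@np.array(p,float)   # stand -> world
TH=np.radians(16.5)
lean=RS@cv2.Rodrigues(np.array([-TH,0,0]))[0]@RS.T
GR=15+(-6)                            # TCP this far below the phone's top
def place_tcp(gap=1.5):
    h=5.5*np.sin(TH); dy=(11.5+gap+(85-h)*np.sin(TH))/np.cos(TH)
    F=np.array([-50,100-dy,14+h]); u=np.array([0,np.sin(TH),np.cos(TH)]); return W(F+(150-GR)*u)
E
python3 - <<'E'
from h import *
yd=np.radians(22.7)-np.pi/2; ys=SY-np.pi/2
RP=lean@down(ys); pl=place_tcp(); print(pl)
for a,b in (([510.8,336.4,149],down(yd)),(pl,RP),(pl+[0,0,80],RP),(W([70,-30,110]),down(ys))):
    q=ctrl.solve_ik(a,b); print(None if q is None else np.round(q,2))
ctrl.gripper_to(40,40)
ctrl.move_ptp([510.8,336.4,230],down(yd)); ctrl.move_l([510.8,336.4,149],vel=100)
ctrl.gripper_to(5,40); s=sensors.read_state(); print(s['grip_width'],s['grasp_force'],np.round(s['force'],1),s['eef_pos'],s['t'])
if s['grip_width']>8:
    ctrl.move_l([510.8,336.4,300],vel=120); s=sensors.read_state(); print(s['grip_width'],s['grasp_force'],np.round(s['force'],1),s['t'])
E
```

```text
[510.17573867 -25.38843638 150.75566701]
[ 0.44  0.39  1.55 -0.    1.21  1.62]
[-0.06  0.19  1.82 -0.32  1.1   1.56]
[-0.06  0.09  1.75 -0.3   1.26  1.5 ]
[-0.35  0.52  1.44 -0.    1.18  1.12]
9.612815665597125 39.50051128864288 [-0.6  1.2  2.7] [511.49095752 336.73220386 150.06733163] 5.5833
10.088680765868597 38.971309661865234 [ 0.8  0.3 -2.1] 6.9917
```

Run:
```python
from h import *
ys=SY-np.pi/2; RP=lean@down(ys); pl=place_tcp()
ctrl.move_ptp(pl+[0,0,110],RP)
ctrl.move_l(pl+[0,0,12],vel=100); ctrl.hold(0.3)
s=sensors.read_state(); print(s['grip_width'],np.round(s['force'],1),np.round(s['eef_pos']-pl,1))
hit=ctrl.move_l(pl-[0,0,6],vel=15,threshold=3)
s=sensors.read_state(); print(hit,s['t'],np.round(s['force'],1),np.round(s['eef_pos']-pl,1))
shot('side','s3'); p=cv2.imread('pics/s3.png')[140:240,250:400]; cv2.imwrite('pics/s3c.png',cv2.resize(p,None,fx=4,fy=4,interpolation=cv2.INTER_CUBIC))
```

```text
10.269258472467262 [ 0.  -0.  -0.6] [ 0.3 -0.  12.5]
True 10.5667 [-1.  -0.2  4.4] [-0.1  0.   0.7]
```

View pics/s3c.png

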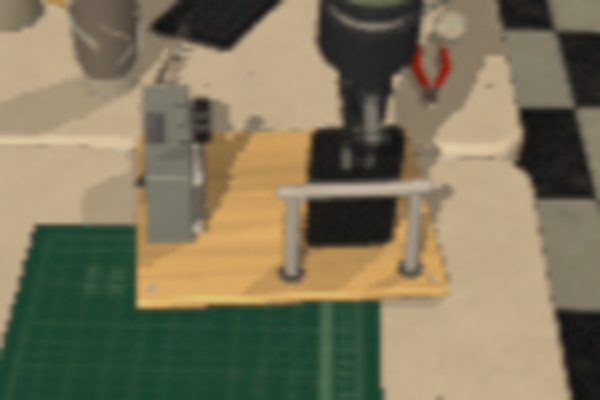

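The phone is behind the bar, centred between the posts, and its foot touched the board at the predicted height. I'll release it, back out along the tool axis and check.

Run:
```python
from h import *
ys=SY-np.pi/2; RP=lean@down(ys)
ctrl.gripper_to(26,40); ctrl.hold(0.3)
s=sensors.read_state(); u=-np.array(s['eef_rot'])[:,2]; e=np.array(s['eef_pos']); print(s['grip_width'],np.round(s['force'],1))
ctrl.move_l(e+70*u,vel=80)
ctrl.move_ptp(W([0,0,330]),down(ys)); ctrl.hold(.4)
p,d,P=shot('wrist','w4'); shot('side','s4'); X=cloud(d,P)
Y=(X-SO)@RS   # stand frame
np.save('Y4.npy',Y)
m=(p.max(2)<70)&(Y[...,2]>15)&(Y[...,2]<175)&(abs(Y[...,0]+50)<70)&(Y[...,1]>40)&(Y[...,1]<140)
q=Y[m]; print(len(q)); 
if len(q): 
    print(np.percentile(q,[1,50,99],axis=0).round(1))
    t=q[q[:,2]>q[:,2].max()-12]; print('top',t.mean(0).round(1),cv2.minAreaRect(t[:,:2].astype(np.float32)))
    c=q-q.mean(0); n=np.linalg.svd(c,full_matrices=False)[2][2]; print('normal',n.round(3))
m=(Y[...,2]>108)&(Y[...,2]<135)&(abs(Y[...,0]-70)<20)&(abs(Y[...,1])<50); print('tab',Y[m].mean(0).round(1),np.percentile(Y[m],[2,98],axis=0).round(1))
print(sensors.read_state()['t'])
a=np.vstack([p[:,:,::-1],cv2.imread('pics/s4.png')]); cv2.imwrite('pics/b4.png',cv2.resize(a,None,fx=.75,fy=.75,interpolation=cv2.INTER_AREA))
```

```text
25.626894265455608 [-0.1  0.3 -0.8]
5270
[[-85.6  58.   18.5]
 [-45.   89.  113.1]
 [  4.8 109.5 159.8]]
top [-47.2 103.4 156.3] ((-49.467132568359375, 104.24908447265625), (13.250636100769043, 73.83113861083984), 89.99016571044922)
normal [ 0.109 -0.952  0.286]
tab [ 7.080e+01 -1.000e-01  1.256e+02] [[ 63.1  -6.3 119. ]
 [ 78.3   6.  127.7]]
13.4667
```

View pics/b4.png

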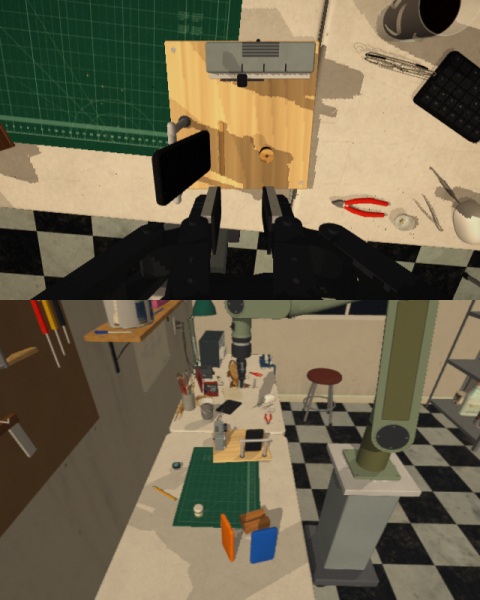

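The phone is leaning squarely. Its top is centred at x≈-49.5, y≈104, z≈156 in the stand frame, and in the wrist view it sits in front of the bar at (183,168). The tab is at (70.8, -0.1, 126), so the shutter is still shut. Next I'll take the tab from above.

Run:
```python
from h import *
R=down(SY-np.pi/2); g=lambda y,z: W([70.5,y,z])
ctrl.gripper_to(36,60)
ctrl.move_ptp(g(0,200),R); ctrl.move_l(g(0,118),vel=80,threshold=15)
ctrl.gripper_to(5,60); s=sensors.read_state(); e=(np.array(s['eef_pos'])-SO)@RS
print(s['grip_width'],s['grasp_force'],np.round(s['force'],1),e.round(1),s['t'])
if s['grip_width']>9:
    ctrl.move_l(g(-30,118),vel=25); ctrl.hold(0.8)
    s=sensors.read_state(); e=(np.array(s['eef_pos'])-SO)@RS
    print(s['grip_width'],s['grasp_force'],np.round(s['force'],1),e.round(1),s['t'])
p,d,P=shot('wrist','w5'); shot('scene','c5')
a=np.vstack([p[100:340,100:540,::-1],cv2.resize(cv2.imread('pics/c5.png')[190:300,290:440],(440,323),interpolation=cv2.INTER_CUBIC)]); cv2.imwrite('pics/b5.png',a)
```

```text
11.143324747936525 59.10301744937897 [-0.6  2.   2.5] [ 71.    0.3 119. ] 15.875
10.929026876997735 59.62488412857056 [-1.7  4.6  6.6] [ 71.  -28.8 118.9] 18.025
```

View pics/b5.png

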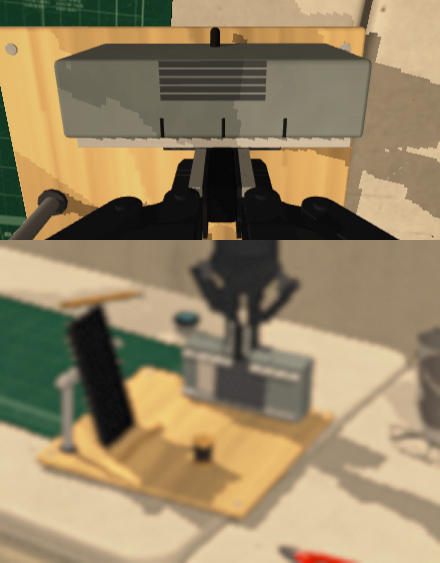

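The tab sits at the middle index line, with its centre and the line both at about column 223. The TCP reads -28.8 mm, so travel is about 29 mm. The phone is still leaning on the bar and the spool hasn't moved. Handing in.

```bash
python3 -c "
from plant import ctrl
ctrl.hold(0.5); print(ctrl.finish_job())"
```

```text
the job is handed in; nothing more can be done
None
```

I handed the job in with the phone let go and leaning squarely on the middle of the crossbar and the gripper holding the shutter at about 29 mm travel (half is 30 mm); no verdict came back.

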